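# Lock the carving turntable and tighten the rosette's T-handle nut

### The job

Get the stone rosette ready for carving: swing the turntable's pawl over onto the platter and get it to drop fully into a notch of the rim, so that the platter can no longer spin, then turn the red T-handle nut clockwise until it is fully tight. Leave the platter locked, do not knock or lean on the carved stone, and leave the tools, the offcut and the bottle where they are.

Things in the scene. Friction and masses are not known exactly. Their poses are not given: they have to be found in the camera images.
- turntable: green cast foot of a carving turntable, bolted to the bench, 210 mm in diameter; origin at the centre of its underside, on the upright turning axis. Along its own -y an arm reaches out to 195 mm from the axis (36 mm wide, 30 mm high) with the pawl's bracket, 29 mm wide, top 68 mm above the bench
- platter_top (a point): centre of the top of the aluminium platter, 62 mm above the bench; it turns with the platter. The platter is 284 mm across, its rim 22 mm thick, with 8 notches, one every 45 degrees, cut in from the edge right through it (16 mm wide, about 17 mm deep). It runs on a bearing with next to no friction and carries the stone
- rosette: carved sandstone rosette, 196 mm in diameter, keyed to the platter and turning with it; its highest parts are 112 mm above the bench; origin at the centre of its underside
- platter (a joint): turn of the platter, rad, clockwise from above positive, no stops. A notch faces the pawl at every multiple of 0.785 (45 degrees); the pawl, 10 mm wide, begins to drop in within about 0.02 rad of that
- nut (a joint): turn of the T-handle nut relative to the platter, rad, clockwise from above positive: 2.4 is fully tight (hard stop); it starts loose, at 0.3 to 0.9. It drags with 0.4 N m, far more than the platter's bearing: while the platter is not locked, platter and stone spin along with the nut and this value hardly changes
- nut_bar (a point): centre of the red bar of the T-handle nut, on the turning axis, 138 mm above the bench: the bar is 70 mm long (its own x), 16 mm thick (its own y) and 28 mm high (124 to 152 mm above the bench), free on both sides; under it a steel hub, 26 mm wide, then a washer 111 mm above the bench
- pawl (a joint): swing of the locking pawl, rad: 1.45 thrown back on its stop (as found, within 0.15), about 0.4 while its nose rides on the rim between two notches, 0 when the nose is fully in a notch and the platter cannot turn. It swings freely: its weight holds it back above about 1.0 and makes it fall onto the platter below that
- pawl_hinge (a point): the pawl's hinge pin, level, 175 mm out from the turning axis along the foot's -y and 55 mm above the bench; the pin lies along the foot's x, so the pawl swings in the upright plane through the turning axis. Axes as the foot's
- pawl_ball (a point): centre of the pawl's black ball, 23 mm in diameter, on an 8 mm rod 75 mm from the hinge. From the hinge it stands 50 degrees + the swing above the level line towards the platter: leaning inwards at 50 degrees when the pawl is in, outwards at 133 when thrown back. The nose is a steel bar 46 mm long, 10 mm wide, 14 mm high
- chisel_wide: a steel stone chisel with a 32 mm wide blade, about 190 mm long, lying on the bench; a bystander; origin at the underside
- chisel_narrow: a steel stone chisel with a 14 mm blade, about 190 mm long, lying on the bench; a bystander; origin at the underside
- mallet: a wooden mason's mallet lying down, 235 mm long, head 84 mm thick; a bystander; origin at the underside
- dust_brush: a wooden bench brush, 225 mm long, 22 mm high, lying on the bench; a bystander; origin at the underside
- offcut: a rough sandstone offcut, 70 x 55 x 56 mm; a bystander; origin at the underside
- steel_square: a flat L-shaped steel square, arms 120 and 85 mm, 4 mm thick; a bystander; origin at the underside
- water_bottle: a closed water bottle standing upright, 68 mm in diameter, 190 mm high; a bystander; origin at the underside

How it is judged (in metres and radians):
On the way, in this order (a step that is already met when the one before it is completed fails the run):
1. the pawl has dropped fully into a notch of the platter (value of joint pawl below 0.12 rad), for 0.2 s.
2. the nut is turned fully tight with the platter locked (value of joint pawl below 0.12 rad and value of joint nut above 2.25 rad), for 0.2 s.
At the end, for the whole second after the job is handed in: The pawl is fully in a notch (swing under 0.12 rad), the nut is tight (2.25 rad or more of its 2.4), and platter, nut and pawl are at rest (the platter and nut under 0.05 rad/s, the pawl under 0.1 rad/s) (all of step 2 and velocity of joint platter between -0.05 and 0.05 rad/s and velocity of joint nut between -0.05 and 0.05 rad/s and velocity of joint pawl between -0.1 and 0.1 rad/s); the robot touches nothing.
It fails at once if the carved stone is knocked or leaned on (over 20 N) (contact force between any of the fingers, the arm and rosette above 20 N).
It fails at once if a bystander is shifted by more than 30 mm (distance of any of chisel_wide, chisel_narrow, mallet, dust_brush, offcut, steel_square, water_bottle from where it was at the start of the episode above 0.03 m).
It also fails if it takes over 51 s, if anything falls off the work surface, if the arm or the gripper's body presses on something with over 40 N, if the wrist force passes 120 N, or if a joint passes its speed limit or range.

### The arm

A 6-joint arm with a two-finger parallel gripper is mounted at the origin on the work surface. World frame = base frame: x ahead of the robot, y to its left, z up, the work surface at z = 0. Lengths are in m, angles in degrees, forces in N, time in s.
With the tool pointing down it reaches from about 0.25 to 0.725 m from the base axis. Payload 9.7 kg.
Tool frame: the origin (TCP) lies midway between the tips of the shut fingers; the grasp point (between the pads) lies bot.hold_point_z behind it (bot.hold_point_z is the distance from the TCP to the grasp point, in m); z points along the fingers, y is the line along which they close (so a half turn about z gives the same grasp; the last joint's range is limited). The gripper opens to 85 mm and grips with 20 to 120 N. Pads are 22 mm wide; open, the fingers measure 114 mm over their backs; the gripper's body (76 mm by 85 mm) begins 54 mm behind the grasp point. The pads swing forward as they close: fully open they stand 13 mm farther back than shut.
Start: joints at [66.807, 4.979, 10.078, 95.1, 0, 90], TCP at [0.217, 0.506, 0.231] pointing down, gripper open.
Joint ranges: [-179.16, 179.16], [-48.56, 103.87], [-65.8, 70.77], [-126.05, 130.52], [-82.76, 87.17], [-180, 180]. Speed limits (degrees/s): [127.2, 127.2, 147.25, 180, 180, 180].

### API

Orientations are given as [roll, pitch, yaw] about the fixed x, y, z axes, in that order (R = Rz(yaw) Ry(pitch) Rx(roll)).
In Python, from workcell import bot, camera, camera_model, ticket gives the robot as it stands.
- The arm moves only by the tool send_rows, never from a script. Its argument "targets" is text: rows parted by semicolons, each of 5 numbers parted by spaces: the shift along the tool's x, y, z in mm, then the turn about the tool's z in degrees, then the closure in counts, from 0 (fully open) to 255 (shut). A call has 1 to 20 rows; each row is the pose to reach, as a shift and turn from the pose commanded when the call began, along the tool's axes at that moment; what a row does not reach only later rows make up. A row lasts 1/8 s, in which the tool goes at most 62.5 mm and 10.7 degrees, less where a joint would pass 70% of its speed; a pose out of reach is approached as far as the arm can. A call with a gripper value outside its range is refused whole. The fingers move at their own pace and stop on an object; "newtons" is the grip in N (left out, the last holds). Time passes only in rows, so rows that repeat a pose let the fingers close. It gives the time, the measured TCP pose, the force, the opening and the grip force at its end, in the units of the state.
- bot.get_obs(): the state, without advancing time (a new reading comes with each control period).
- camera(name): name is "scene" or "side" or "wrist"; returns the picture (384x512x3 uint8, blue, green, red); there is no depth.
- camera_model(name): a dict with "K" (3x3 intrinsics, pixels), "pose" (4x4, takes a point from camera to world coordinates); the wrist camera has in their place "T_tool_cam" (4x4, takes a point from camera to tool coordinates, whose origin is the TCP and whose axes are the flange's). Camera axes: x right, y down, z forward; pixel columns grow to the right and rows downward; lengths in m; the calibration is good to about 2 mm. A picture is of the moment at which its call begins: read the wrist's pose just before it. camera_model takes no time and is no camera call.
- ticket.job_done(): hands the job in; it is judged then, once.
The state is a dict: "time": time; "q": joint angles; "qd": joint speeds; "joint_efforts": joint torques, N m; "ee_pos": TCP position; "tcp_rot": TCP orientation; "wrist_force": force on the tool from outside, world axes, zero at the start; "torque": the same for the moment, N m; "opening": finger opening in m; "grasp_force": force on a finger pad.
Only numpy, scipy, OpenCV 4.12 (cv2) and the standard library are available. Lean on these libraries where they do the work, as an engineer would, in place of code of your own. Each camera call takes 0.05 s, during which the arm holds its last target. There are 200 camera calls.

## Working session

There is one attempt and no reset: what is moved stays moved. The work goes in short steps, Python scripts to look and compute and a tool call to move; the robot and the scene stay as the last step left them, time stands still between calls to the robot, and variables do not carry over. Pictures are saved under pics/ and viewed, at most 10 in all, crops included, and the job is handed in when it is done.

Besides the shell and the picture viewer there is one more tool, called after "Emit:" as a command line: name --argument value ..., lists and objects as JSON in quotes. send_rows: Moves the arm, as the interface text tells. Its arguments: {"type":"object","properties":{"targets":{"type":"string"},"newtons":{"type":"number"}},"required":["targets"]}

```bash
mkdir -p pics; ls; python3 - <<'E'
from workcell import bot,camera,camera_model
import cv2
o=bot.get_obs();print(o, bot.hold_point_z)
a=camera("scene");b=camera("side")
cv2.imwrite("pics/scene0.png",a);cv2.imwrite("pics/side0.png",b)
for n in("scene","side"):print(camera_model(n))
print(camera_model("wrist"))
E
```

```text
pics
{'time': 0.0, 'q': array([6.68069299e+01, 5.01099092e+00, 1.00326346e+01, 9.50997192e+01,
       9.03335019e-04, 8.99998587e+01]), 'qd': array([ 0.0811574 ,  0.07594564,  0.04690768,  0.0395313 ,  0.05011991,
       -0.0614834 ]), 'joint_efforts': array([ 2.38837119e-04, -5.20383918e+01,  4.64801002e+01,  1.64500420e-02,
       -7.55460292e-05, -9.87996202e-06]), 'ee_pos': array([0.21650755, 0.50533015, 0.23056783]), 'tcp_rot': array([-1.79921924e+02, -9.03526761e-04,  1.56807070e+02]), 'wrist_force': array([-0.11895567, -0.17981162,  0.06425697]), 'torque': array([ 0.04264965,  0.02873836, -0.02679234]), 'grasp_force': 0.0, 'opening': 0.08538667840826526} 0.0187
{'K': array([[362.1278575 ,   0.        , 250.59348053],
       [  0.        , 362.1278575 , 190.82037456],
       [  0.        ,   0.        ,   1.        ]]), 'pose': array([[-0.18015935,  0.61233501, -0.76979767,  1.36900332],
       [ 0.98360134,  0.11885342, -0.13565496,  0.09047733],
       [ 0.00842681, -0.78161353, -0.62370609,  0.7346512 ],
       [ 0.        ,  0.        ,  0.        ,  1.        ]])}
{'K': ar
[... 223 characters left out ...]
      [-0.60030479, -0.62850069,  0.4945918 , -0.68377464],
       [-0.00854758, -0.61333936, -0.78977324,  1.10152488],
       [ 0.        ,  0.        ,  0.        ,  1.        ]])}
{'K': array([[284.32584937,   0.        , 259.76436074],
       [  0.        , 284.32584937, 195.08525069],
       [  0.        ,   0.        ,   1.        ]]), 'T_tool_cam': array([[-1.33373269e-04, -9.52763148e-01, -3.03714283e-01,
         7.75793953e-02],
       [ 9.99999636e-01,  1.28908927e-04, -8.43532593e-04,
        -3.99247554e-04],
       [ 8.42838251e-04, -3.03714285e-01,  9.52762784e-01,
        -1.41746891e-01],
       [ 0.00000000e+00,  0.00000000e+00,  0.00000000e+00,
         1.00000000e+00]])}
```

View pics/scene0.png

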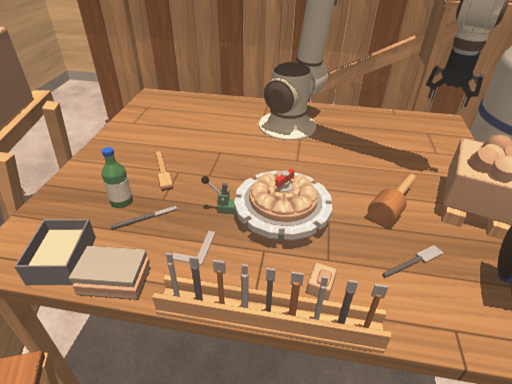

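View pics/side0.png

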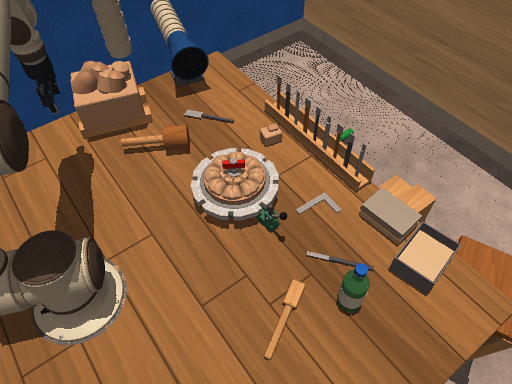

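The scene shows the platter centred near (283,203), the red bar at (285,178), and the pawl's ball at (206,180). The side view shows the platter at (234,183), the bar at (233,164), and a black ball near (283,215) beside the green foot at (268,218).

```bash
cat > h.py <<'E'
import numpy as np,cv2
from scipy.spatial.transform import Rotation as R
from workcell import bot,camera,camera_model
def cam(name,obs=None):
    m=camera_model(name)
    if name!="wrist": return m["K"],m["pose"]
    T=np.eye(4);T[:3,:3]=R.from_euler("xyz",obs["tcp_rot"],degrees=True).as_matrix();T[:3,3]=obs["ee_pos"]
    return m["K"],T@m["T_tool_cam"]
def ray(c,p):
    K,T=c;d=T[:3,:3]@np.linalg.inv(K)@np.array([p[0],p[1],1.]);return T[:3,3],d/np.linalg.norm(d)
def plane(c,p,z):
    o,d=ray(c,p);return o+d*(z-o[2])/d[2]
def tri(c1,p1,c2,p2):
    o1,d1=ray(c1,p1);o2,d2=ray(c2,p2)
    s=np.linalg.lstsq(np.c_[d1,-d2],o2-o1,rcond=None)[0]
    a,b=o1+s[0]*d1,o2+s[1]*d2;return (a+b)/2,np.linalg.norm(a-b)
def blobs(m,amin=20):
    n,l,s,c=cv2.connectedComponentsWithStats(m.astype(np.uint8));return [(s[i,4],c[i].round(1),s[i,:4]) for i in range(1,n) if s[i,4]>=amin]
E
python3 - <<'E'
from h import *
S={n:cv2.imread(f"pics/{n}0.png") for n in("scene","side")}
for n,im in S.items():
    h=cv2.cvtColor(im,cv2.COLOR_BGR2HSV);H,s,v=cv2.split(h)
    print(n,"red",blobs(((H<6)|(H>174))&(s>190)&(v>90),15))
    x0,y0=(190,160) if n=="scene" else (250,195)
    sub=v[y0:y0+60,x0:x0+60]; print("dark",[(a,c+[x0,y0],b) for a,c,b in blobs(sub<45,8)])
    print("green",[b for b in blobs((H>60)&(H<95)&(s>100)&(v>35),20)])
a,b=cam("scene"),cam("side")
print(tri(a,(206,180),b,(283,215)),tri(a,(285,178),b,(233,164)))
for n,p in(("scene",(283,203)),("side",(234,183))):print(plane(cam(n),p,.062))
w=np.hstack([cv2.resize(S["scene"][150:250,190:345],None,fx=3,fy=3,interpolation=2)[:, :400],cv2.resize(S["side"][140:240,180:300],None,fx=3,fy=3,interpolation=2)])
cv2.imwrite("pics/crop0.png",w)
E
```

```text
scene red []
dark []
green []
side red [(np.int32(134), array([232.9, 164. ]), array([222, 160,  23,   9], dtype=int32))]
dark [(np.int32(38), array([270.5, 210.6]), array([18, 12,  7,  9], dtype=int32)), (np.int32(43), array([282.9, 215.7]), array([29, 17,  8,  8], dtype=int32)), (np.int32(20), array([266.8, 218.6]), array([15, 19,  6,  9], dtype=int32)), (np.int32(42), array([263.3, 222.9]), array([ 6, 21, 14, 15], dtype=int32)), (np.int32(15), array([275.1, 226.7]), array([22, 28,  7,  8], dtype=int32))]
green [(np.int32(81), array([346. , 133.9]), array([341, 128,  13,  13], dtype=int32)), (np.int32(219), array([267.5, 220. ]), array([256, 208,  23,  23], dtype=int32)), (np.int32(97), array([349.4, 283.2]), array([343, 275,  13,  19], dtype=int32)), (np.int32(20), array([360.6, 283.2]), array([357, 280,   8,   8], dtype=int32)), (np.int32(27), array([363.6, 290.4]), array([358, 284,  10,  11], dtype=int32))]
(array([ 0.57417004, -0.18145373,  0.10952675]), np.float64(0.003487350112510994)) (array([0.5583087 , 0.04321694, 0.13723996]), np.float64(0.0017506501745790533))
[0.57608161 0.04526804 0.062     ]
[0.54913152 0.03091058 0.062     ]
```

View pics/crop0.png

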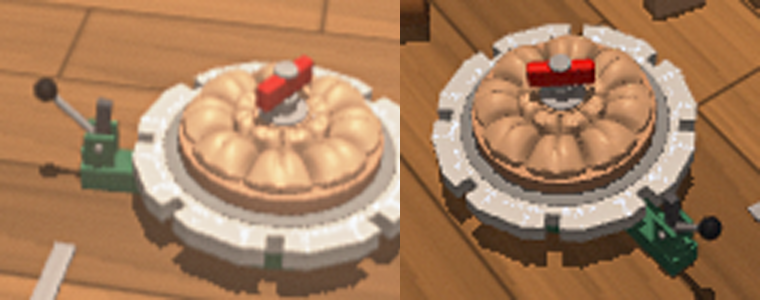

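The crop shows the pawl thrown back, its ball 225 mm from the bar's axis (226 expected), and the notches clear on the rim. I'm moving above for a wrist view with the fingers shut, ready for the push.

Emit:
send_rows --targets "-490 -356 -100 0 255;-490 -356 -100 0 255;-490 -356 -100 0 255;-490 -356 -100 0 255;-490 -356 -100 0 255;-490 -356 -100 0 255;-490 -356 -100 0 255;-490 -356 -100 0 255;-490 -356 -100 0 255;-490 -356 -100 0 255;-490 -356 -100 0 255;-490 -356 -100 0 255;-490 -356 -100 0 255;-490 -356 -100 0 255"

```text
time: 1.85
ee_pos: [0.5264, -0.0137, 0.3315]
tcp_rot: [180.0, 0.0, 156.9]
wrist_force: [0.1, 1.0, 0.2]
opening: -0.0001
grasp_force: 0.0
```

```bash
python3 - <<'E'
from h import *
o=bot.get_obs();print(o["time"],o["q"].round(1),o["ee_pos"],o["tcp_rot"])
im=camera("wrist");cv2.imwrite("pics/w1.png",im)
c=cam("wrist",o)
H,s,v=cv2.split(cv2.cvtColor(im,cv2.COLOR_BGR2HSV))
red=((H<7)|(H>173))&(s>170)&(v>70)
for a,p,b in blobs(red,60):
    print("red",a,p,b,plane(c,p,.152))
E
```

```text
1.85 [ -1.5   5.4  22.  106.6   0.   21.6] [ 0.52641055 -0.01373783  0.33153388] [1.79989347e+02 2.02895535e-02 1.56892422e+02]
red 270 [317.2 161.6] [309 150  17  23] [0.5378687  0.05204025 0.152     ]
red 235 [308.1 198.4] [301 188  16  21] [0.57544346 0.02718461 0.152     ]
```

View pics/w1.png

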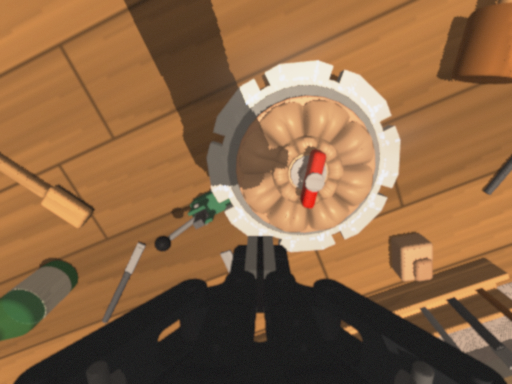

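The wrist view shows the platter centred near (303,155), the red bar running from (318,155) to (308,203), the ball at (163,243), and the bracket at (208,207). Next: the axis from the rim, the notch angles, and the ball.

```bash
python3 - <<'E'
from h import *
from scipy.optimize import least_squares
o=bot.get_obs();im=cv2.imread("pics/w1.png");c=cam("wrist",o);K,T=c;Ti=np.linalg.inv(T)
H,s,v=cv2.split(cv2.cvtColor(im,cv2.COLOR_BGR2HSV))
def px(P):
    q=Ti[:3,:3]@P+Ti[:3,3];q=K@q;return q[:2]/q[2]
c0=np.array([.555,.04]);A=np.radians(np.arange(0,360,1.));pts=[]
for it in range(2):
    pts=[]
    for a in A:
        rr=np.arange(.128,.156,.0005);u=np.array([np.cos(a),np.sin(a)])
        p=np.array([px(np.r_[c0+r*u,.062]) for r in rr]).astype(np.float32)
        sv=cv2.remap(s,p[:,0:1],p[:,1:2],1).ravel().astype(float)
        d=np.diff(cv2.blur(sv[:,None],(1,5)).ravel());k=d.argmax()
        if sv[:8].max()<50 and d[k]>4: pts.append(c0+rr[k]*u)
    pts=np.array(pts)
    f=least_squares(lambda x:np.hypot(*(pts-x[:2]).T)-x[2],[*c0,.142],loss="soft_l1",f_scale=.001)
    c0=f.x[:2];print("circle",f.x,len(pts),np.median(abs(f.fun)))
# notches
A=np.radians(np.arange(-180,180,.5));P=np.array([px([c0[0]+.134*np.cos(a),c0[1]+.134*np.sin(a),.062]) for a in A]).astype(np.float32)
sv=cv2.remap(s,P[:,0:1],P[:,1:2],1).ravel();vv=cv2.remap(v,P[:,0:1],P[:,1:2],1).ravel()
m=(sv>60)|(vv<75);e=np.flatnonzero(np.diff(m.astype(int)))
print(np.degrees(A[e]).round(1))
# ball
g=(v<40)[215:265,140:190];B=[(n,p+[140,215]) for n,p,_ in blobs(g,30)];print(B)
b=max(B,key=lambda t:t[0])[1]
side=(282.9,215.7);print("ball",tri(c,b,cam("side"),side),plane(c,b,.11))
print("hub top wrist",plane(c,(315,182),.152))
E
```

```text
circle [0.55893438 0.04040594 0.14082547] 290 0.0006341175351219225
circle [0.55888123 0.0404008  0.14079655] 292 0.0007462102460847886
[-178.5 -172.5 -134.5 -128.5  -88.5  -84.   -54.   -49.   -43.   -35.5
    0.5    8.    46.5   53.    91.5   98.   137.   143. ]
[(np.int32(69), array([164.1, 240.8]))]
ball (array([ 0.57331881, -0.18313045,  0.1059528 ]), np.float64(0.0024951711810537193)) [ 0.57073024 -0.18054933  0.11      ]
hub top wrist [0.55968097 0.04145505 0.152     ]
```

Emit:
send_rows --targets "-132 -183 20 -10 255;-132 -183 20 -20 255;-132 -183 50 -26.7 255;-132 -183 100 -26.7 255;-132 -183 120 -26.7 255;-132 -183 160 -26.7 255;-132 -183 200 -26.7 255;-132 -183 233 -26.7 255;-132 -183 233 -26.7 255;-132 -183 233 -26.7 255"

```text
time: 3.15
ee_pos: [0.5766, -0.2348, 0.1]
tcp_rot: [-180.0, 0.1, -176.5]
wrist_force: [0.2, -0.7, 0.7]
opening: -0.0001
grasp_force: 0.0
```

```bash
python3 - <<'E'
from h import *
o=bot.get_obs();print(o["time"],o["q"].round(1),o["ee_pos"],o["tcp_rot"],o["wrist_force"])
a=camera("side");b=camera("scene")
w=np.hstack([cv2.resize(b[120:250,160:293],None,fx=3,fy=3,interpolation=2),cv2.resize(a[140:270,200:333],None,fx=3,fy=3,interpolation=2)])
cv2.imwrite("pics/crop2.png",w)
E
```

```text
3.15 [-22.2  14.2   6.1  81.7  -0.  -25.7] [ 0.57664721 -0.23477101  0.10001192] [-1.79956145e+02  9.05222617e-02 -1.76468160e+02] [ 0.16599402 -0.6982411   0.66059942]
```

View pics/crop2.png

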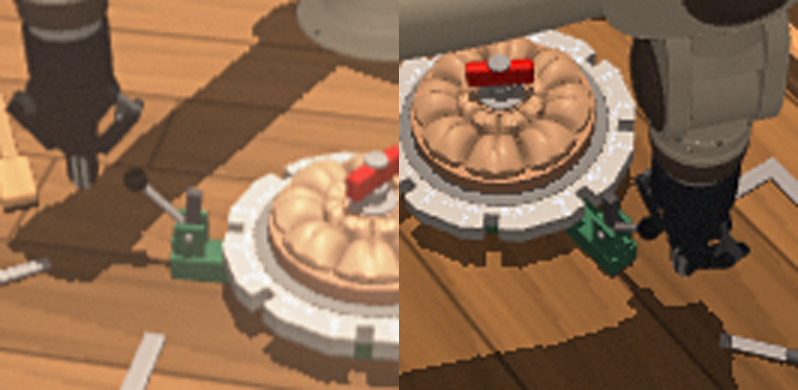

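The shut fingertips stand just outboard of the ball, in line with the arm. I'm pushing it inwards, slowly, along tool y.

Emit:
send_rows --targets "0 10 0 0 255;0 18 0 0 255;0 24 0 0 255;0 30 0 0 255;0 36 0 0 255;0 42 0 0 255;0 48 0 0 255;0 53 0 0 255;0 58 0 0 255;0 62 0 0 255;0 66 0 0 255;0 66 0 0 255;0 66 0 0 255"

```text
time: 4.88
ee_pos: [0.5721, -0.169, 0.0983]
tcp_rot: [-180.0, 0.0, -176.5]
wrist_force: [0.2, -0.4, 1.8]
opening: -0.0002
grasp_force: 0.5
```

```bash
python3 - <<'E'
from h import *
o=bot.get_obs();print(o["time"],o["ee_pos"],o["wrist_force"])
a=camera("side");b=camera("scene")
w=np.hstack([cv2.resize(b[120:250,160:293],None,fx=3,fy=3,interpolation=2),cv2.resize(a[140:270,200:333],None,fx=3,fy=3,interpolation=2)])
cv2.imwrite("pics/crop3.png",w)
E
```

```text
4.875 [ 0.57209938 -0.16902305  0.09834188] [ 0.24690189 -0.38869982  1.83234596]
```

View pics/crop3.png

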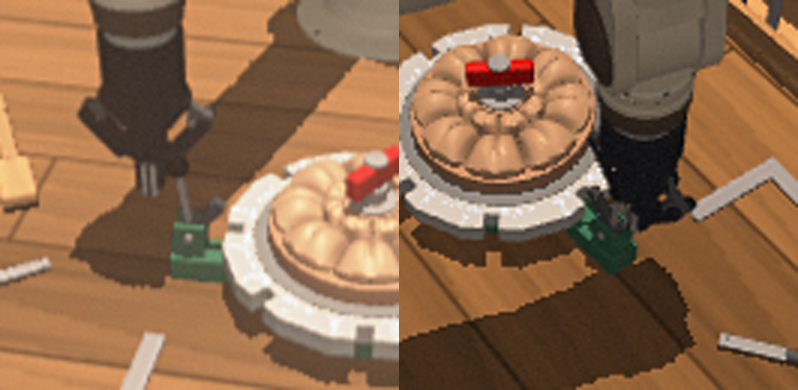

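The ball is still leaning on the fingers, just outboard of upright, so I'm pushing on and then looking.

Emit:
send_rows --targets "0 4 0 0 255;0 8 0 0 255;0 12 0 0 255;0 16 0 0 255;0 20 0 0 255;0 24 0 0 255;0 24 0 0 255;0 24 0 0 255;0 0 0 0 255;0 -20 -30 0 255;0 -20 -80 0 255;0 -20 -80 0 255"

```text
time: 6.48
ee_pos: [0.5747, -0.1899, 0.1825]
tcp_rot: [-179.9, 0.3, -176.5]
wrist_force: [0.2, 0.1, -0.2]
opening: 0.0001
grasp_force: 0.0
```

```bash
python3 - <<'E'
from h import *
o=bot.get_obs();print(o["time"],o["q"].round(1),o["ee_pos"],o["wrist_force"])
a=camera("side");b=camera("scene");wr=camera("wrist");cv2.imwrite("pics/w4.png",wr);cv2.imwrite("pics/side4.png",a);cv2.imwrite("pics/scene4.png",b)
w=np.hstack([cv2.resize(b[120:250,160:293],None,fx=3,fy=3,interpolation=2),cv2.resize(wr[0:384,0:400],(400,384))[:, :].copy() if 0 else cv2.resize(wr,(401,390))])
cv2.imwrite("pics/crop4.png",w)
E
```

```text
6.475 [-18.3  11.5  12.   90.1  -0.  -21.8] [ 0.57466798 -0.18990878  0.18253   ] [ 0.2475932   0.0913751  -0.16782125]
```

View pics/crop4.png

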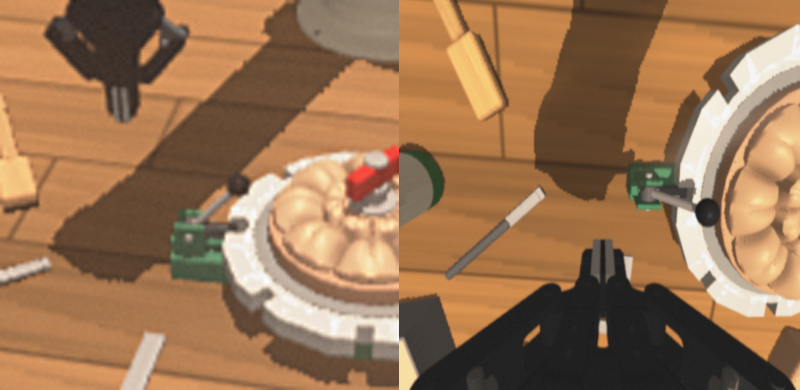

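The pawl has fallen onto the platter: the ball is at (237,185) in the scene crop and (707,212) in the wrist crop. I'll measure its swing.

```bash
cat > ball.py <<'E'
from h import *
ax=np.array([.559,.0408])
def find(im,p0,w=12,thr=50):
    v=im.max(2);x,y=p0;x0,y0=int(x-w),int(y-w)
    B=blobs(v[y0:y0+2*w,x0:x0+2*w]<thr,8);b=max(B,key=lambda t:t[0]);return b[1]+[x0,y0],b[0]
E
python3 - <<'E'
from ball import *
o=bot.get_obs();wr,sc,si=[cv2.imread(f"pics/{n}4.png") for n in("w","scene","side")]
pw,n1=find(wr,(391,208),20);ps,n2=find(sc,(239,182),9,60)
print(pw,n1,ps,n2)
P,e=tri(cam("wrist",o),pw,cam("scene"),ps);r=np.hypot(*(P[:2]-ax))
print(P,e,"r",r,"ang",np.degrees(np.arctan2(P[2]-.055,.175-r)),"az",np.degrees(np.arctan2(*(P[:2]-ax)[::-1])))
E
```

```text
Traceback (most recent call last):
  File "ball.py", line 5, in find
    B=blobs(v[y0:y0+2*w,x0:x0+2*w]<thr,8);b=max(B,key=lambda t:t[0]);return b[1]+[x0,y0],b[0]
                                            ~~~^^^^^^^^^^^^^^^^^^^^^
ValueError: max() iterable argument is empty
```

```bash
python3 - <<'E'
from ball import *
o=bot.get_obs();wr,sc,si=[cv2.imread(f"pics/{n}4.png") for n in("w","scene","side")]
pw,n1=find(wr,(393,209),20,60);ps,n2=find(sc,(239,182),8,85)
print(pw,n1,ps,n2)
P,e=tri(cam("wrist",o),pw,cam("scene"),ps);r=np.hypot(*(P[:2]-ax))
print(P,e,"r",r,"ang",np.degrees(np.arctan2(P[2]-.055,.175-r)),"az",np.degrees(np.arctan2(*(P[:2]-ax)[::-1])))
E
```

```text
[393.6 208.4] 616 [238.7 181.1] 39
[ 0.56520797 -0.08616465  0.11327786] 0.000723306314881545 r 0.12711632796939037 ang 50.59195832507327 az -87.20073752690013
```

Swing is about 0.01 rad (ball angle 50.6°, r 127 mm, z 113 mm, as expected), so the pawl has dropped in a notch. Now I'm going above the nut with the fingers open, turned so the last joint has room to tighten clockwise.

Emit:
send_rows --targets "0 0 -30 -10 0;0 30 -57 -20 0;2 80 -57 -30 0;2 130 -57 -40 0;2 180 -57 -50 0;2 231 -57 -60 0;2 231 -57 -70 0;2 231 -57 -80 0;2 231 -57 -90 0;2 231 -57 -100 0;2 231 -57 -110 0;2 231 -57 -120 0;2 231 -57 -130 0;2 231 -57 -140 0;2 231 -57 -143 0;2 231 -57 -143 0;2 231 -57 -143 0"

```text
time: 8.75
ee_pos: [0.5569, 0.0415, 0.2346]
tcp_rot: [180.0, 0.0, -33.6]
wrist_force: [0.5, -1.0, 0.8]
opening: 0.0853
grasp_force: 0.0
```

```bash
python3 - <<'E'
from ball import *
o=bot.get_obs();print(o["time"],o["q"].round(1),o["ee_pos"],o["tcp_rot"])
im=camera("wrist");cv2.imwrite("pics/w5.png",im);c=cam("wrist",o)
H,s,v=cv2.split(cv2.cvtColor(im,cv2.COLOR_BGR2HSV))
red=((H<7)|(H>173))&(s>170)&(v>70)
for a,p,b in blobs(red,60): print(a,p,b)
pts=np.argwhere(red)[:,::-1].astype(np.float32);hull=cv2.minAreaRect(pts);print(hull)
box=cv2.boxPoints(hull);print([plane(c,p,.152).round(4) for p in box])
E
```

```text
8.75 [   4.3    6.3   11.9   95.6   -0.  -142.2] [0.55689063 0.041523   0.23458786] [ 1.79960283e+02  4.96351277e-02 -3.35645489e+01]
539 [258.  171.3] [250 155  17  34]
347 [258.8 223.6] [250 213  18  22]
((258.5, 194.5), (79.0, 17.0), 90.0)
[array([0.594 , 0.0255, 0.152 ]), array([0.5866, 0.0142, 0.152 ]), array([0.529 , 0.0518, 0.152 ]), array([0.5371, 0.0641, 0.152 ])]
```

View pics/w5.png

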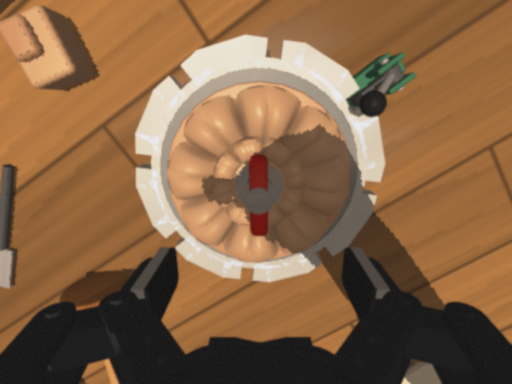

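The bar lies at (258,195), exactly along tool x and midway between the open fingers. The pawl's nose sits in a notch at upper right. Descending and gripping.

Emit:
send_rows --newtons 60 --targets "2 0 40 0 0;2 0 75 0 0;2 0 95 0 0;2 0 105 0 0;2 0 110 0 0;2 0 110 0 0;2 0 110 0 80;2 0 110 0 140;2 0 110 0 200;2 0 110 0 255;2 0 110 0 255;2 0 110 0 255;2 0 110 0 255;2 0 110 0 255"

```text
time: 10.55
ee_pos: [0.5596, 0.041, 0.1268]
tcp_rot: [-179.9, -0.1, -33.5]
wrist_force: [-0.3, 3.5, 8.1]
opening: 0.0148
grasp_force: 73.9
```

Emit:
send_rows --targets "0 0 0 3 255;0 0 0 7 255;0 0 0 12 255;0 0 0 17 255;0 0 0 22 255;0 0 0 27 255;0 0 0 32 255;0 0 0 37 255;0 0 0 42 255;0 0 0 47 255;0 0 0 52 255;0 0 0 57 255;0 0 0 62 255;0 0 0 67 255;0 0 0 72 255;0 0 0 77 255;0 0 0 80 255;0 0 0 80 255"

```text
time: 12.8
ee_pos: [0.5586, 0.0408, 0.1267]
tcp_rot: [-180.0, 0.1, -113.5]
wrist_force: [-4.8, 1.4, 10.0]
opening: 0.0149
grasp_force: 74.5
```

```bash
python3 - <<'E'
from ball import *
o=bot.get_obs();print(o["time"],o["q"].round(1),o["ee_pos"],o["tcp_rot"],o["wrist_force"],o["torque"],o["opening"])
im=camera("side");cv2.imwrite("pics/side6.png",im)
E
```

```text
12.8 [  4.2   5.5  -0.9  83.5   0.  -62.3] [0.55861364 0.04080148 0.12674541] [-1.79974641e+02  5.89611837e-02 -1.13501546e+02] [-4.8290704   1.36446901  9.96186119] [0.38136177 1.22792537 0.06003322] 0.014883259315376405
```

Emit:
send_rows --targets "0 0 0 3 255;0 0 0 6 255;0 0 0 9 255;0 0 0 12 255;0 0 0 15 255;0 0 0 15 255"

```text
time: 13.6
ee_pos: [0.5584, 0.0409, 0.1268]
tcp_rot: [180.0, 0.1, -128.5]
wrist_force: [-6.9, 2.2, 10.1]
opening: 0.0149
grasp_force: 74.6
```

```bash
python3 - <<'E'
from ball import *
o=bot.get_obs();print(o["time"],o["q"].round(1),o["tcp_rot"],o["wrist_force"],o["torque"],o["opening"],o["joint_efforts"].round(2))
E
```

```text
13.6 [  4.2   5.5  -0.9  83.5   0.1 -47.3] [ 1.79985052e+02  6.59957729e-02 -1.28494679e+02] [-6.87995322  2.1661061  10.05296287] [0.57671658 1.36474673 0.1135432 ] 0.01492757494612573 [ -1.69 -47.45  44.12  -2.55  -0.81   0.41]
```

Emit:
send_rows --targets "0 0 0 3 255;0 0 0 6 255;0 0 0 9 255;0 0 0 12 255;0 0 0 12 255"

```text
time: 14.22
ee_pos: [0.5585, 0.041, 0.1269]
tcp_rot: [180.0, 0.1, -140.3]
wrist_force: [-5.7, 0.8, 10.9]
opening: 0.0153
grasp_force: 102.1
```

```bash
python3 - <<'E'
from ball import *
o=bot.get_obs();print(o["time"],o["q"].round(1),o["tcp_rot"],o["wrist_force"],o["torque"],o["opening"],o["joint_efforts"].round(2))
E
```

```text
14.225 [  4.2   5.5  -0.9  83.6   0.  -35.5] [ 1.79996708e+02  5.46666722e-02 -1.40279617e+02] [-5.65169583  0.75627078 10.93241594] [0.22243696 1.27930209 2.68627682] 0.015286577512664275 [ -3.36 -46.99  43.98  -2.63  -0.46   3.05]
```

Joint 6 torque jumped from 0.4 to 3 N·m after about 106°, which is the hard stop. Releasing and lifting.

Emit:
send_rows --targets "0 0 0 -1 255;0 0 0 -1 200;0 0 0 -1 120;0 0 0 -1 0;0 0 0 -1 0;0 0 0 -1 0;0 0 0 -1 0;0 0 -20 -1 0;0 0 -60 -1 0;0 0 -110 -1 0;0 0 -110 -1 0;0 0 -110 -1 0;0 0 -110 -1 0"

```text
time: 15.85
ee_pos: [0.5583, 0.0404, 0.2338]
tcp_rot: [179.9, -0.1, -139.5]
wrist_force: [-1.1, 0.3, 0.1]
opening: 0.0853
grasp_force: 0.0
```

```bash
python3 - <<'E'
from ball import *
o=bot.get_obs();print(o["time"],o["ee_pos"],o["tcp_rot"],o["wrist_force"],o["qd"].round(1))
c=cam("wrist",o);im=camera("wrist");sc=camera("scene");cv2.imwrite("pics/w7.png",im)
H,s,v=cv2.split(cv2.cvtColor(im,cv2.COLOR_BGR2HSV))
red=((H<7)|(H>173))&(s>170)&(v>60)
r=cv2.minAreaRect(np.argwhere(red)[:,::-1].astype(np.float32));print(r)
B=cv2.boxPoints(r);E=sorted([(np.linalg.norm(B[i]-B[(i+1)%4]),i) for i in range(4)])[-1][1]
d=plane(c,B[E],.152)-plane(c,B[(E+1)%4],.152);print("bar yaw",np.degrees(np.arctan2(d[1],d[0]))%180)
ps,n=find(sc,(239,182),8,85);print("scene ball",ps,n)
E
```

```text
15.85 [0.55834982 0.04035033 0.23383028] [ 1.79925472e+02 -1.02945130e-01 -1.39494506e+02] [-1.1402921   0.3488968   0.10068327] [-0.1 -0.1 -0.   0.2 -0.1  0. ]
((259.6062316894531, 198.59292602539062), (81.2197036743164, 17.49449920654297), 86.18592071533203)
bar yaw 43.57995709484223
scene ball [238.9 181.5] 34
```

View pics/w7.png

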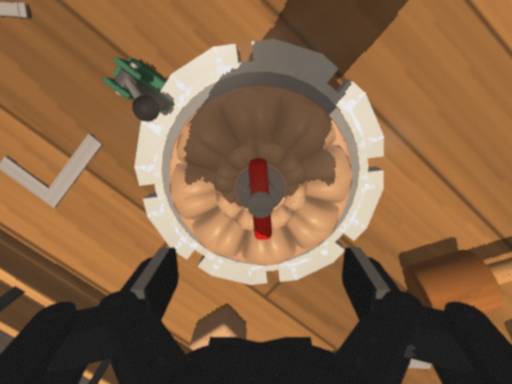

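The bar came to rest at yaw 43.6°, about 103° clockwise of where it began. It twisted slightly in the pads once it met the stop, which confirms the stop. The ball hasn't moved (scene (239,181)), the nose is in its notch at (160,105), and the gripper is clear. Handing in.

```bash
python3 -c "
from workcell import ticket
print(ticket.job_done())"
```

```text
the job is handed in; nothing more can be done
None
```

I handed the job in at about 16 s: the pawl measured fully in a notch (swing about 0.01 rad), the nut was turned about 103° clockwise to its hard stop, and the gripper was clear of everything; the hand-in returned no verdict.

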